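# Pop open the dead sander's fuse hatch

## Task

The spindle sander has gone dead: open its fuse box, the grey box with the orange pad, by pressing the hatch down once with a fingertip at the pad and letting go, so that its push-push latch releases and the hatch springs up. Take the hand away, watch for two seconds or so that the hatch stays up untouched, and finish; do not grip, lean on or push the hatch back down once it has popped. Leave the box with the blue pad shut and unpressed, and leave the things on the bench where they are.

Things in the scene. Friction and masses are not known exactly. Their poses are not given: they have to be found in the camera images.
- fuse_box: Fuse box: grey enclosure whose hatch carries an ORANGE pad. Screwed down, 150 x 110 x 68 mm (x, y, z); origin at the centre of its underside. Its top holds a grey hatch, 122 x 84 x 6 mm, shut level with 3 mm proud of the rim, hinged along y at x = +60 mm, z = 68 mm; the free end, with the pad, is the -x end, nearer the robot. White fuses inside. Which side it stands on, its place and its yaw vary.
- fuse_pad (a point): The ORANGE round pad, 28 mm across, 4 mm high, on the hatch near its free end: the point is the centre of its top face, 100 mm from the hinge line; shut it lies 40 mm from the box centre towards its -x end, 75 mm above the bench. It moves with the hatch; z is the hatch's outward normal.
- fuse_hatch (a joint): Fuse box hatch, rad: 0 shut and latched, negative pressed in, positive open. Pressing past -0.06 (pad down 6 mm, about 4 N) unlatches it; its stop is at -0.08 (pad down 8 mm). Let go, it rises with the finger and swings by its spring in about 0.5 s to a stop near 0.6 (pad 56 mm higher) and stays. Pressed fully down again it would latch shut.
- cell_box: Battery box, to be left shut: the same enclosure, with a BLUE pad. Screwed down, 150 x 110 x 68 mm (x, y, z); origin at the centre of its underside. Its top holds a grey hatch, 122 x 84 x 6 mm, shut level with 3 mm proud of the rim, hinged along y at x = +60 mm, z = 68 mm; the free end, with the pad, is the -x end, nearer the robot.
- cell_pad (a point): The BLUE round pad, 28 mm across, 4 mm high, on the hatch near its free end: the point is the centre of its top face, 100 mm from the hinge line; shut it lies 40 mm from the box centre towards its -x end, 75 mm above the bench. It moves with the hatch; z is the hatch's outward normal.
- cell_hatch (a joint): Hatch of the battery box, rad, same meaning; it must stay at 0.
- glue_bottle: Bystander: yellow glue bottle with red cap, 56 mm across, 160 mm high; origin at the centre of its underside.
- sanding_block: Bystander: cork sanding block, 45 x 90 x 28 mm; origin at the centre of its underside.
- screwdriver: Bystander: screwdriver lying along its x axis, about 200 mm long.
- offcut: Bystander: curved light wood offcut, about 190 mm long, 18 mm thick; origin under its middle.
- screw_jar: Bystander: glass jar with brass lid, 70 mm across, 90 mm high; origin at the centre of its underside.
- sleeve: Bystander: spare reddish sanding sleeve standing upright, 76 mm across, 110 mm high; origin at the centre of its underside.
- mug: Bystander: blue mug, 76 mm across, 90 mm high, handle at its +y side; origin at the centre of its underside.

How it is judged (in metres and radians):
On the way, in this order (a step that is already met when the one before it is completed fails the run):
1. the fuse box's hatch is pressed in by the fingers at the orange pad (value of joint fuse_hatch below -0.04 rad and contact force between the fingers and fuse_box above 1 N and horizontal distance between the grasp point and fuse_pad below 0.045 m).
2. the fuse hatch has popped and stands open, untouched, for 1.2 s (value of joint fuse_hatch above 0.5 rad and contact force between the fingers and fuse_box below 0.3 N), for 1.2 s.
At the end, for the whole second after the job is handed in: The fuse hatch stands open by more than 0.5 rad and is still, the battery hatch is shut (within -0.02 to 0.03 rad), and every bystander is within 20 mm of where it was (value of joint fuse_hatch above 0.5 rad and velocity of joint fuse_hatch between -0.05 and 0.05 rad/s and value of joint cell_hatch between -0.02 and 0.03 rad and distance of each of glue_bottle, sanding_block, screwdriver, offcut, screw_jar, sleeve, mug from where it was at the start of the episode below 0.02 m); the robot touches nothing.
It fails at once if the fuse hatch is pushed back down after it has popped (value of joint fuse_hatch between 0.1 and 0.45 rad and velocity of joint fuse_hatch below -0.1 rad/s).
It fails at once if the open hatch is gripped or leaned on (over 10 N) (value of joint fuse_hatch above 0.15 rad and contact force between the fingers and fuse_box above 10 N).
It fails at once if the battery hatch is pressed or opened (value of joint cell_hatch below -0.025 rad or value of joint cell_hatch above 0.05 rad).
It fails at once if a bystander is moved over 20 mm or lifted (distance of any of glue_bottle, sanding_block, screwdriver, offcut, screw_jar, sleeve, mug from where it was at the start of the episode above 0.02 m).
It also fails if it takes over 35 s, if anything falls off the work surface, if the arm or the gripper's body presses on something with over 40 N, if the wrist force passes 120 N, or if a joint passes its speed limit or range.

## Robot

A 7-joint arm with a two-finger parallel gripper is mounted at the origin on the work surface. World frame = base frame: x ahead of the robot, y to its left, z up, the work surface at z = 0. Lengths are in mm, angles in degrees, forces in N, time in s.
With the tool pointing down it reaches from about 375 to 925 mm from the base axis. Payload 3.1 kg.
Tool frame: the origin (TCP) lies at the very end of the fingers, on their centre line; the grasp point (between the pads) lies 19 mm behind it; z points along the fingers, y is the line along which they close (so a half turn about z gives the same grasp; the last joint's range is limited). The gripper opens to 85 mm and grips with 20 to 120 N. Pads are 22 mm wide; open, the fingers measure 114 mm over their backs; the gripper's body (76 mm by 85 mm) begins 54 mm behind the grasp point. The pads swing forward as they close: fully open they stand 13 mm farther back than shut.
Start: joints at [63.667, 21.939, 2.515, 91.553, -1.026, 66.532, -2.859], TCP at [230.092, -607.915, 231.269] pointing down, gripper open.
Joint ranges: [-149.38, 149.38], [-23.57, 123.04], [-84.95, 90], [0, 143.3], [-89.99, 269.99], [3.08, 112.72], [-163.45, 163.45]. Speed limits (degrees/s): [159.86, 159.86, 180, 180, 180, 180, 180].

## Interface

Orientations are given as a 3x3 rotation matrix whose columns are the frame's x, y, z axes.
In Python, from plant import ctrl gives the robot as it stands.
- The arm moves only by the tool drive_tool, never from a script. Its arguments are lists of equal length, an entry for each row: "dp": the shift along the world's x, y, z as a fraction of full scale, a list of three; "dr": the turn, a rotation vector about the world's x, y, z as a fraction of full scale, a list of three; "jaw": the closure, from -1 (fully open) to 1 (shut), so that 0 is half open. A call has 1 to 12 rows; each row shifts and turns the commanded pose from where the row before left it; what a row does not reach is not made up. Full scale, the value 1, is 400 mm for a shift and 2 rad for a turn. A row lasts 1/10 s, in which the tool goes at most 50 mm and 8.59 degrees, less where a joint would pass 70% of its speed; a pose out of reach is approached as far as the arm can. A call with a number of a shift or a turn outside -1 to 1 is refused whole. A call with a gripper value outside its range is refused whole. The fingers move at their own pace and stop on an object; the grip force is fixed at half the most. Time passes only in rows, so rows that do not move let the fingers close. It gives the time, the measured TCP pose, the force, the opening and the grip force at its end, in the units of the state.
- ctrl.sense(): the state, without advancing time (a new reading comes with each control period).
- ctrl.capture(name): name is "scene" or "top"; returns a dict with "frame" (384x512x3 uint8, red, green, blue), "K" (3x3 intrinsics, pixels), "R" (3x3) and "t" (3): a world point X has camera coordinates R X + t. Camera axes: x right, y down, z forward; pixel columns grow to the right and rows downward; lengths in mm; the calibration is good to about 2 mm. A picture is of the moment at which its call begins. There is no depth.
- ctrl.hand_in(): hands the job in; it is judged then, once.
The state is a dict: "clock": time; "joints": joint angles; "qd": joint speeds; "joint_torque": joint torques, N m; "eef_pos": TCP position; "ee_rot": TCP orientation; "force": force on the tool from outside, world axes, zero at the start; "moment": the same for the moment, N m; "width": opening from 0.0 (shut) to 1.0 (fully open); "finger_force": force on a finger pad.
Only numpy, scipy, OpenCV 4.12 (cv2) and the standard library are available. Lean on these libraries where they do the work, as an engineer would, in place of code of your own. Each camera call takes 0.05 s, during which the arm holds its last target. There are 200 camera calls.

## Working session

There is one attempt and no reset: what is moved stays moved. The work goes in short steps, Python scripts to look and compute and a tool call to move; the robot and the scene stay as the last step left them, time stands still between calls to the robot, and variables do not carry over. Pictures are saved under pics/ and viewed, at most 10 in all, crops included, and the job is handed in when it is done.

Besides the shell and the picture viewer there is one more tool, called by a JSON object that holds its "method" and its "body". drive_tool: Moves the arm, as the interface text tells. Its arguments: {"type":"object","properties":{"dp":{"type":"array"},"dr":{"type":"array"},"jaw":{"type":"array"}},"required":["dp","dr","jaw"]}

```bash
mkdir -p pics; cat > h.py <<'E'
import numpy as np,cv2
from plant import ctrl
def ray(c,u,v,z):
    d=c["R"].T@np.linalg.inv(c["K"])@np.array([u,v,1.]); o=-c["R"].T@c["t"]
    return o+d*(z-o[2])/d[2]
E
python3 - <<'E'
from h import *
ims=[]
for n in("scene","top"):
    c=ctrl.capture(n); c={k:np.array(v) for k,v in c.items()}; f=c["frame"]; b=cv2.cvtColor(f,cv2.COLOR_RGB2BGR)
    cv2.imwrite(f"pics/{n}0.png",b)
    h=cv2.cvtColor(b,cv2.COLOR_BGR2HSV)
    for nm,lo,hi in(("or",(6,150,120),(20,255,255)),("bl",(95,120,60),(125,255,255))):
        k,l,s,ce=cv2.connectedComponentsWithStats(cv2.inRange(h,lo,hi))
        for i in range(1,k):
            if s[i,4]>25: print(n,nm,s[i],ce[i].round(1),ray(c,*ce[i],75).round(1))
s=ctrl.sense();print(s["clock"],s["eef_pos"],s["ee_rot"],s["force"],s["width"])
E
```

```text
scene or [17  0 26  9 64] [29.1  3.6] [  -72.7 -1318.8    75. ]
scene or [ 337    0  175   37 2766] [445.4  14.5] [-632.   358.4   75. ]
scene or [ 0  8 16  7 28] [ 7.9 11.1] [   16.4 -1357.3    75. ]
scene or [ 116   12  183   67 5463] [222.7  46.3] [ -65.6 -384.9   75. ]
scene or [55 15 37 14 47] [73.  20.9] [  -16.6 -1043.5    75. ]
scene or [342  19  57  22 608] [369.8  30.7] [-387.2  103.5   75. ]
scene or [87 21 18 28 95] [95.5 40.2] [  78. -865.   75.]
scene or [98 21 12 21 50] [102.2  32.5] [  18.3 -875.2   75. ]
scene or [117  25  14   5  41] [123.4  27.4] [ -48.  -818.8   75. ]
scene or [ 2 39 28 16 38] [14.1 45.1] [  226.7 -1137.6    75. ]
scene or [     0     40    512    344 104637] [268.9 212.5] [643.9  83.3  75. ]
scene or [  0  56  27  26 261] [10.5 67.3] [  354.7 -1041.     75. ]
scene or [406 176   9   9  58] [410.2 180.2] [383.5 401.8  75. ]
scene or [313 190  10   8  63] [317.7 193.3] [528.9 180.1  75. ]
scene or [447 280  12   9  55] [453.2 284.1] [683.7 554.4  75. ]
scene or [448 309  13  20  26] [453.7 319. ] [774.5 566.9  75. ]
scene bl [382 161  36  37 471] [
[... 512 characters left out ...]
9  21  11  79] [503.3 173.8] [ 640.1 -678.7   75. ]
top or [347 184  14   6  32] [354.6 186.7] [ 593.2 -275.4   75. ]
top or [347 191  27   6  53] [358.6 194.2] [ 573.2 -285.6   75. ]
top or [388 200  15  11  39] [395.2 204.1] [ 549.2 -382.    75. ]
top or [176 202  10   9  74] [180.7 206.1] [528.4 182.2  75. ]
top or [213 305  13   8  36] [218.5 309.1] [271.3  72.3  75. ]
top bl [287 205  10  10  77] [291.4 209.1] [ 528.3 -107.6   75. ]
0.1 [ 229.77008388 -607.12057351  229.98450508] [[ 9.35222323e-01  3.54059671e-01 -9.77932530e-04]
 [ 3.54060997e-01 -9.35219718e-01  2.21139925e-03]
 [-1.31614496e-04 -2.41439771e-03 -9.99997077e-01]] [-0.47219226 -0.81578591  0.00837272] 1.0032551234899107
```

View pics/scene0.png

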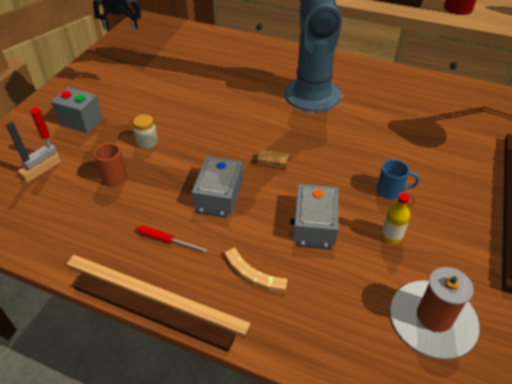

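View pics/top0.png

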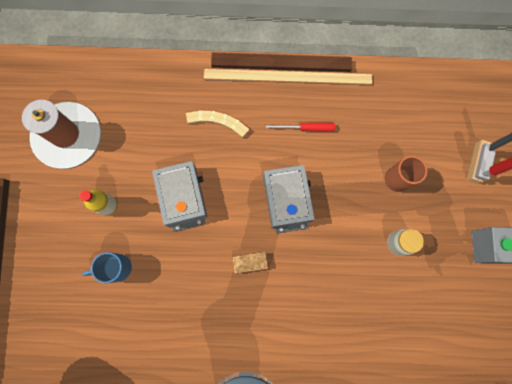

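The orange pad is at (181, 206) in the top view and (318, 193) in the scene view. Both rays give about (528.5, 181) mm. The blue pad is at about (528, -109). I'll close the jaw and travel at z of about 230, above everything on the bench.

{"method": "drive_tool", "body": {"dp": [[0.04, 0.105, 0], [0.04, 0.105, 0], [0.04, 0.105, 0], [0.04, 0.105, 0], [0.04, 0.105, 0], [0.04, 0.105, 0], [0.04, 0.105, 0], [0.04, 0.105, 0], [0.04, 0.105, 0], [0.04, 0.105, 0], [0.04, 0.105, 0], [0.04, 0.105, 0]], "dr": [[0, 0, 0], [0, 0, 0], [0, 0, 0], [0, 0, 0], [0, 0, 0], [0, 0, 0], [0, 0, 0], [0, 0, 0], [0, 0, 0], [0, 0, 0], [0, 0, 0], [0, 0, 0]], "jaw": [1, 1, 1, 1, 1, 1, 1, 1, 1, 1, 1, 1]}}

```text
clock: 1.3
eef_pos: [422.0, -102.2, 231.1]
ee_rot: [[0.935, 0.354, -0.0], [0.354, -0.935, -0.0], [-0.0, 0.0, -1.0]]
force: [1.0, -0.6, 0.2]
width: 0.0
finger_force: 0.0
```

{"method": "drive_tool", "body": {"dp": [[0.038, 0.1, 0], [0.038, 0.1, 0], [0.038, 0.1, 0], [0.038, 0.1, 0], [0.038, 0.1, 0], [0.038, 0.1, 0], [0.038, 0.1, 0], [0, 0.008, -0.08], [0, 0, -0.08], [0, 0, -0.08], [0, 0, -0.06], [0, 0, 0]], "dr": [[0, 0, 0], [0, 0, 0], [0, 0, 0], [0, 0, 0], [0, 0, 0], [0, 0, 0], [0, 0, 0], [0, 0, 0], [0, 0, 0], [0, 0, 0], [0, 0, 0], [0, 0, 0]], "jaw": [1, 1, 1, 1, 1, 1, 1, 1, 1, 1, 1, 1]}}

```text
clock: 2.5
eef_pos: [524.6, 177.5, 106.9]
ee_rot: [[0.935, 0.354, -0.009], [0.354, -0.935, -0.003], [-0.01, -0.001, -1.0]]
force: [-1.3, -0.4, 0.1]
width: 0.002
finger_force: 0.0
```

```bash
python3 - <<'E'
from h import *
s=ctrl.sense();print(s["clock"],s["eef_pos"],s["force"])
o=[]
for n,w in(("scene",(318,193)),("top",(181,206))):
    f=ctrl.capture(n)["frame"]; u,v=w
    o.append(cv2.resize(cv2.cvtColor(f[v-50:v+50,u-50:u+50],cv2.COLOR_RGB2BGR),(400,400),interpolation=cv2.INTER_CUBIC))
cv2.imwrite("pics/n1.png",np.hstack(o))
E
```

```text
2.5 [524.63317877 177.52615855 106.87584401] [-1.32863567 -0.37537614  0.0592566 ]
```

View pics/n1.png

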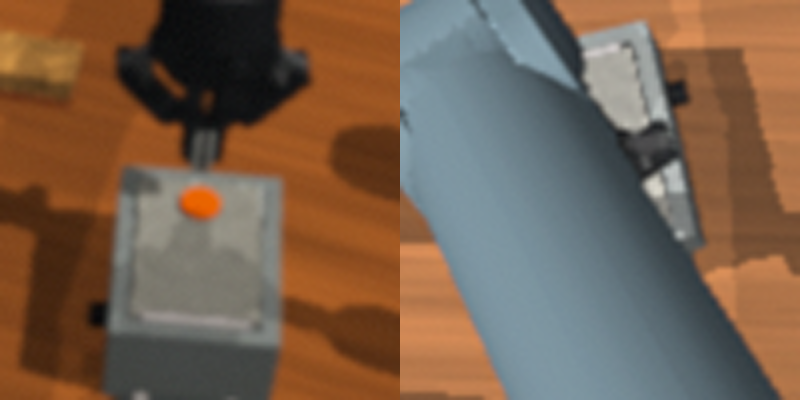

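In the scene crop the shut fingertips are at about (200, 165), directly above the orange pad at (200, 203). The top view is mostly blocked by the arm. I'll go down to just above the pad with a small xy correction.

{"method": "drive_tool", "body": {"dp": [[0.008, 0.008, -0.03], [0, 0, -0.03], [0, 0, 0], [0, 0, 0]], "dr": [[0, 0, 0], [0, 0, 0], [0, 0, 0], [0, 0, 0]], "jaw": [1, 1, 1, 1]}}

```text
clock: 3.0
eef_pos: [531.4, 182.4, 87.0]
ee_rot: [[0.935, 0.354, -0.001], [0.354, -0.935, -0.0], [-0.001, -0.0, -1.0]]
force: [1.1, 0.6, -0.1]
width: 0.002
finger_force: 0.0
```

{"method": "drive_tool", "body": {"dp": [[-0.005, -0.002, -0.015], [0, 0, -0.015], [0, 0, -0.005], [0, 0, 0], [0, 0, 0]], "dr": [[0, 0, 0], [0, 0, 0], [0, 0, 0], [0, 0, 0], [0, 0, 0]], "jaw": [1, 1, 1, 1, 1]}}

```text
clock: 3.5
eef_pos: [529.7, 181.6, 73.6]
ee_rot: [[0.935, 0.354, -0.0], [0.354, -0.935, -0.0], [-0.0, 0.0, -1.0]]
force: [-1.2, -0.8, 3.8]
width: 0.001
finger_force: 1.7
```

{"method": "drive_tool", "body": {"dp": [[0, 0, -0.005], [0, 0, -0.005], [0, 0, 0], [0, 0, 0]], "dr": [[0, 0, 0], [0, 0, 0], [0, 0, 0], [0, 0, 0]], "jaw": [1, 1, 1, 1]}}

```text
clock: 3.9
eef_pos: [529.6, 181.6, 69.2]
ee_rot: [[0.935, 0.354, -0.0], [0.354, -0.935, -0.0], [-0.0, 0.0, -1.0]]
force: [-0.8, -0.6, 3.5]
width: 0.001
finger_force: 1.8
```

{"method": "drive_tool", "body": {"dp": [[0, 0, -0.005], [0, 0, 0], [0, 0, 0]], "dr": [[0, 0, 0], [0, 0, 0], [0, 0, 0]], "jaw": [1, 1, 1]}}

```text
clock: 4.2
eef_pos: [529.6, 181.6, 67.6]
ee_rot: [[0.935, 0.354, -0.0], [0.354, -0.935, -0.0], [-0.0, 0.0, -1.0]]
force: [-1.8, -1.1, 6.2]
width: 0.002
finger_force: 3.2
```

{"method": "drive_tool", "body": {"dp": [[0, 0, -0.003], [0, 0, 0], [0, 0, 0]], "dr": [[0, 0, 0], [0, 0, 0], [0, 0, 0]], "jaw": [1, 1, 1]}}

```text
clock: 4.5
eef_pos: [529.7, 181.6, 67.4]
ee_rot: [[0.935, 0.354, -0.0], [0.354, -0.935, -0.001], [-0.001, 0.001, -1.0]]
force: [-5.9, -1.8, 13.0]
width: 0.002
finger_force: 6.3
```

The hatch is against its stop: the force has jumped to 13 N. I'll let go and go straight up quickly.

{"method": "drive_tool", "body": {"dp": [[0, 0, 0.08], [0, 0, 0.11], [0, 0, 0.11], [0, 0, 0.11], [0, 0, 0.06], [0, 0, 0], [0, 0, 0], [0, 0, 0], [0, 0, 0], [0, 0, 0], [0, 0, 0], [0, 0, 0]], "dr": [[0, 0, 0], [0, 0, 0], [0, 0, 0], [0, 0, 0], [0, 0, 0], [0, 0, 0], [0, 0, 0], [0, 0, 0], [0, 0, 0], [0, 0, 0], [0, 0, 0], [0, 0, 0]], "jaw": [1, 1, 1, 1, 1, 1, 1, 1, 1, 1, 1, 1]}}

```text
clock: 5.7
eef_pos: [529.5, 181.7, 253.6]
ee_rot: [[0.935, 0.354, -0.001], [0.354, -0.935, -0.0], [-0.001, -0.0, -1.0]]
force: [0.6, 0.1, -0.2]
width: -0.004
finger_force: 0.0
```

{"method": "drive_tool", "body": {"dp": [[0, 0, 0], [0, 0, 0], [0, 0, 0], [0, 0, 0], [0, 0, 0], [0, 0, 0], [0, 0, 0], [0, 0, 0], [0, 0, 0], [0, 0, 0], [0, 0, 0], [0, 0, 0]], "dr": [[0, 0, 0], [0, 0, 0], [0, 0, 0], [0, 0, 0], [0, 0, 0], [0, 0, 0], [0, 0, 0], [0, 0, 0], [0, 0, 0], [0, 0, 0], [0, 0, 0], [0, 0, 0]], "jaw": [1, 1, 1, 1, 1, 1, 1, 1, 1, 1, 1, 1]}}

```text
clock: 6.9
eef_pos: [529.7, 181.7, 254.1]
ee_rot: [[0.935, 0.354, 0.0], [0.354, -0.935, 0.0], [0.0, -0.0, -1.0]]
force: [0.4, -0.2, -0.2]
width: -0.003
finger_force: 0.0
```

```bash
python3 - <<'E'
from h import *
s=ctrl.sense();print(s["clock"],s["eef_pos"],s["force"])
cv2.imwrite("pics/s2.png",cv2.cvtColor(ctrl.capture("scene")["frame"],cv2.COLOR_RGB2BGR))
E
```

```text
6.9 [529.70181465 181.67137481 254.07316481] [ 0.4110681  -0.1609747  -0.23854236]
```

View pics/s2.png

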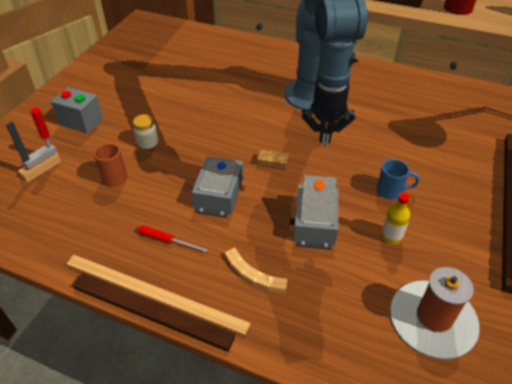

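The orange pad has moved up from row 193 to about 184, the hatch looks raised, and the bystanders haven't moved. I'll compute the hatch angle from the pad's position and let more time pass.

{"method": "drive_tool", "body": {"dp": [[0, 0, 0], [0, 0, 0], [0, 0, 0], [0, 0, 0], [0, 0, 0], [0, 0, 0], [0, 0, 0], [0, 0, 0]], "dr": [[0, 0, 0], [0, 0, 0], [0, 0, 0], [0, 0, 0], [0, 0, 0], [0, 0, 0], [0, 0, 0], [0, 0, 0]], "jaw": [1, 1, 1, 1, 1, 1, 1, 1]}}

```text
clock: 7.75
eef_pos: [529.7, 181.7, 254.1]
ee_rot: [[0.935, 0.354, 0.0], [0.354, -0.935, -0.0], [-0.0, 0.0, -1.0]]
force: [1.3, -0.4, -1.1]
width: 0.002
finger_force: 0.0
```

```bash
python3 - <<'E'
from h import *
c=ctrl.capture("scene"); f=c["frame"]; b=cv2.cvtColor(f,cv2.COLOR_RGB2BGR)
m=cv2.inRange(cv2.cvtColor(b,cv2.COLOR_BGR2HSV),(6,150,120),(20,255,255))[170:205,308:330]
y,x=np.nonzero(m);print("pad px",x.mean()+308,y.mean()+170,len(x))
P=np.array([528.5,181,75.]); a=np.radians(10); e=np.array([np.cos(a),np.sin(a),0]); H=P+100*e; H[2]=68
for q in(0,.2,.4,.5,.6,.7):
    X=H-e*(100*np.cos(q)-0)+np.array([0,0,100*np.sin(q)])+7*(np.sin(q)*e+np.array([0,0,np.cos(q)]))
    p=np.array(c["K"])@(np.array(c["R"])@X+np.array(c["t"])); print(q,(p[:2]/p[2]).round(1))
cv2.imwrite("pics/s3.png",cv2.resize(b[140:260,180:350],(680,480),interpolation=cv2.INTER_CUBIC))
E
```

```text
pad px 319.1298076923077 177.33173076923077 208
0 [318.  193.3]
0.2 [318.5 189.1]
0.4 [318.8 186.2]
0.5 [318.9 185.2]
0.6 [318.8 184.6]
0.7 [318.8 184.4]
```

View pics/s3.png

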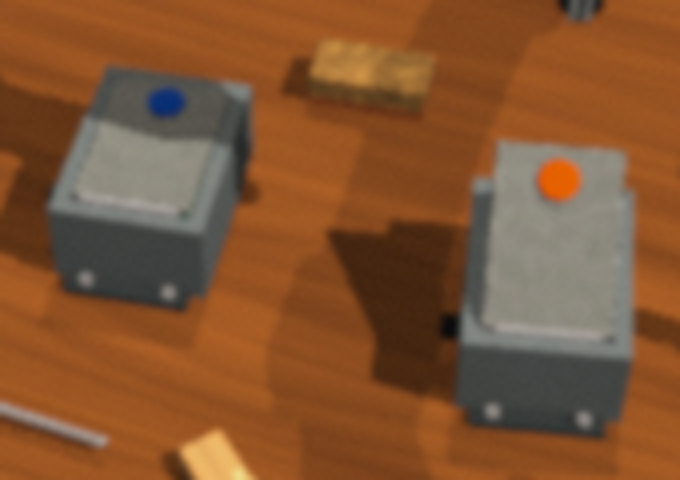

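The crop shows the orange hatch standing open, with its pad at about (319.5, 185), which fits an angle of roughly 0.5–0.6 rad. The blue hatch is shut. The hand is clear, so I'll hand in.

```bash
python3 -c "
from plant import ctrl
print(ctrl.hand_in())"
```

```text
the job is handed in; nothing more can be done
None
```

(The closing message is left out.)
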